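# Make up two kitchen kits from the stock

## Task

Make up two kits from the stock on the counter: the blue tray gets one of the two corked glass jars and the yellow funnel, and the green tray gets the other corked jar, the blue-striped dip bowl and the red spice tin. Stand one thing in each compartment, flat on its floor and the same way up as it stands now, with the jars in the cork-lined compartments. Leave the amber jar and the plain white dip bowl where they are.

Things in the scene. Friction and masses are not known exactly. Their poses are not given: they have to be found in the camera images.
- jar_a: Small clear glass jar with a light-brown cork stopper, one of two identical ones: body 50 across from the bottom up to 54 high, shoulder, cork 36 across, 76 high in all; about 150 g, rigid and closed. Loose. Origin: centre of its underside, z up; round, so its yaw means nothing.
- jar_b: Small clear glass jar with a light-brown cork stopper, one of two identical ones: body 50 across from the bottom up to 54 high, shoulder, cork 36 across, 76 high in all; about 150 g, rigid and closed. Loose. Origin: centre of its underside, z up; round, so its yaw means nothing.
- funnel: Yellow plastic funnel standing on its wide mouth with the stem up: mouth 60 across, cone up to 45 high, then a straight stem 15 across up to 92 high; about 40 g. Grip it by the stem. Loose. Origin: centre of its underside (the mouth), z up; round.
- striped_dip: Small white ceramic dip bowl with blue stripes round the outside, a blue rim and a blue spot inside: nearly straight-sided, 54 across at the foot, 56 at the rim, 45 high, wall 4; about 120 g. Loose. Origin: centre of its underside, z up; round.
- red_tin: Closed red spice tin with a bare steel lid: 46 across, lid 47 across, 62 high; about 90 g. Loose. Origin: centre of its underside, z up; round.
- blue_tray: Blue plastic kit tray, two open compartments, 171 x 88 outside. Fixed. Walls 5 thick, 14 high; inner floor 5 high. Compartments 78 x 78 inside, pitch 83. Long side within 15 degrees of world x, left or right of the robot. Origin: centre of underside; x along the row, away from the robot; z up. Compartment centres: x = -41.5 (near end, cork-lined) and x = +41.5 (bare blue floor), y = 0.
- green_tray: Green plastic kit tray, three open compartments, 254 x 88 outside. Fixed. Walls 5 thick, 14 high; inner floor 5 high. Compartments 78 x 78 inside, pitch 83. Long side within 15 degrees of world x, left or right of the robot. Origin: centre of underside; x along the row, away from the robot; z up. Compartment centres: x = -83 (near end, cork-lined), x = 0 and x = +83 (bare green floors), y = 0.
- amber_jar: Amber glass jar with a black lid, not part of either kit: same size as the corked jars (50 across, 76 high), lid 44 across. Loose, stands among the stock. Origin: centre of its underside, z up.
- white_dip: Plain white ceramic dip bowl without stripes, not part of either kit: same size as the striped one (56 across, 45 high). Loose, stands at the far side of the stock. Origin: centre of its underside, z up.
Mind the look-alikes: they are no part of the job. There is more than one size of the funnel; the job needs the smallest.

How it is judged:
At the end, for the whole second after the job is handed in: Each kit item stands alone in its compartment as the goal says (dip bowl and tin either way round): within 18 mm of the centre along tray x and y, underside below 10 mm in the tray, within 0.12 rad of upright, released, at rest. Amber jar and white dip bowl within 30 mm of their starts ((((x of jar_a in the frame of blue_tray between -0.0595 and -0.0235 m and y of jar_a in the frame of blue_tray between -0.018 and 0.018 m and z of jar_a in the frame of blue_tray below 0.01 m) and (x of jar_b in the frame of green_tray between -0.101 and -0.065 m and y of jar_b in the frame of green_tray between -0.018 and 0.018 m and z of jar_b in the frame of green_tray below 0.01 m)) or ((x of jar_b in the frame of blue_tray between -0.0595 and -0.0235 m and y of jar_b in the frame of blue_tray between -0.018 and 0.018 m and z of jar_b in the frame of blue_tray below 0.01 m) and (x of jar_a in the frame of green_tray between -0.101 and -0.065 m and y of jar_a in the frame of green_tray between -0.018 and 0.018 m and z of jar_a in the frame of green_tray below 0.01 m))) and x of funnel in the frame of blue_tray between 0.0235 and 0.0595 m and y of funnel in the frame of blue_tray between -0.018 and 0.018 m and z of funnel in the frame of blue_tray below 0.01 m and (((x of striped_dip in the frame of green_tray between -0.018 and 0.018 m and y of striped_dip in the frame of green_tray between -0.018 and 0.018 m and z of striped_dip in the frame of green_tray below 0.01 m) and (x of red_tin in the frame of green_tray between 0.065 and 0.101 m and y of red_tin in the frame of green_tray between -0.018 and 0.018 m and z of red_tin in the frame of green_tray below 0.01 m)) or ((x of red_tin in the frame of green_tray between -0.018 and 0.018 m and y of red_tin in the frame of green_tray between -0.018 and 0.018 m and z of red_tin in the frame of green_tray below 0.01 m) and (x of striped_dip in the frame of green_tray between 0.065 and 0.101 m and y of striped_dip in the frame of green_tray between -0.018 and 0.018 m and z of striped_dip in the frame of green_tray below 0.01 m))) and angle between each of jar_a, jar_b, funnel, striped_dip, red_tin's own z axis and vertical below 0.12 rad and linear speed of each of jar_a, jar_b, funnel, striped_dip, red_tin below 0.02 m/s and angular speed of each of jar_a, jar_b, funnel, striped_dip, red_tin below 0.3 rad/s and distance of each of amber_jar, white_dip from where it was at the start of the episode below 0.03 m); the robot touches nothing.
It fails at once if the amber jar is moved more than 30 mm or tipped (distance of amber_jar from where it was at the start of the episode above 0.03 m or angle between amber_jar's own z axis and vertical above 0.3 rad).
It fails at once if the plain white dip bowl is moved more than 30 mm or tipped (distance of white_dip from where it was at the start of the episode above 0.03 m or angle between white_dip's own z axis and vertical above 0.3 rad).
It also fails if it takes over 128 s, if anything falls off the work surface, if the arm or the gripper's body presses on something with over 40 N, if the wrist force passes 120 N, or if a joint passes its speed limit or range.

## Robot

A 6-joint arm with a two-finger parallel gripper is mounted at the origin on the work surface. World frame = base frame: x ahead of the robot, y to its left, z up, the work surface at z = 0. Lengths are in m, angles in rad, forces in N, time in s.
With the tool pointing down it reaches from about 0.35 to 0.975 m from the base axis. Payload 4.9 kg.
Tool frame: the origin (TCP) lies on the centre line of the jaws, within the pads' length; the fingertips stand manip.tip_reach ahead of it and the grasp point (between the pads) is the TCP (manip.tip_reach is the distance from the TCP to the fingertips, in m); z points along the fingers, y is the line along which they close (so a half turn about z gives the same grasp; the last joint's range is limited). The gripper opens to 85 mm and grips with 20 to 120 N. Pads are 22 mm wide; open, the fingers measure 114 mm over their backs; the gripper's body (76 mm by 85 mm) begins 54 mm behind the grasp point. The pads swing forward as they close: fully open they stand 13 mm farther back than shut.
Start: joints at [1.089, 0.053, 1.613, -0, 1.476, -0.119], TCP at [0.222, 0.584, 0.25] pointing down, gripper open.
Joint ranges: [-3.01, 3.01], [-1.01, 2.22], [0.06, 2.58], [-1.02, 4.17], [0.09, 2.62], [-3.14, 3.14]. Speed limits (rad/s): [2.57, 2.57, 3.14, 3.14, 3.14, 3.14].

## Interface

Orientations are given as a unit quaternion [w, x, y, z].
In Python, from plant import manip gives the robot as it stands. The module is installed in compiled form; this text tells all that it offers.
- The arm moves only by the tool move_arm, never from a script. Its argument "rows" is a list of rows, each a list of 7 numbers: the shift along the tool's x, y, z in cm, then the turn, a rotation vector about the tool's x, y, z in degrees, then the opening, from -1 (shut) to 1 (fully open). In form: [[tx, ty, tz, ax, ay, az, jaw], ...]. A call has 1 to 20 rows; each row shifts and turns the commanded pose from where the row before left it, along the tool's axes as they then stand; what a row does not reach is not made up. A row lasts 1/12 s, in which the tool goes at most 41.7 mm and 7.16 degrees, less where a joint would pass 70% of its speed; a pose out of reach is approached as far as the arm can. A call is refused whole if a number of a shift passes 4.17 or a number of a turn 7.16, either way. A call with a gripper value outside its range is refused whole. The fingers move at their own pace and stop on an object; the grip force is fixed at half the most. Time passes only in rows, so rows that do not move let the fingers close. It gives the time, the measured TCP pose, the force, the opening and the grip force at its end, in the units of the state.
- manip.state(): the state, without advancing time (a new reading comes with each control period).
- manip.grab_frame(name): name is "scene" or "top" or "wrist"; returns a dict with "img" (400x640x3 uint8, blue, green, red), "mtx" (3x3 intrinsics, pixels), "R" (3x3) and "t" (3): a world point X has camera coordinates R X + t. Camera axes: x right, y down, z forward; pixel columns grow to the right and rows downward; lengths in m; the calibration is good to about 2 mm. A picture is of the moment at which its call begins. There is no depth.
- manip.job_done(): hands the job in; it is judged then, once.
The state is a dict: "time": time; "joint_pos": joint angles; "joint_vel": joint speeds; "joint_efforts": joint torques, N m; "tool_pos": TCP position; "tool_rot": TCP orientation; "contact_force": force on the tool from outside, world axes, zero at the start; "ft_torque": the same for the moment, N m; "gripper_width": opening from 0.0 (shut) to 1.0 (fully open); "grasp_force": force on a finger pad.
Only numpy, scipy, OpenCV 4.12 (cv2) and the standard library are available. Lean on these libraries where they do the work, as an engineer would, in place of code of your own. Each camera call takes 0.05 s, during which the arm holds its last target. There are 200 camera calls.

## Working session

There is one attempt and no reset: what is moved stays moved. The work goes in short steps, Python scripts to look and compute and a tool call to move; the robot and the scene stay as the last step left them, time stands still between calls to the robot, and variables do not carry over. Pictures are saved under pics/ and viewed, at most 14 in all, crops included, and the job is handed in when it is done.

Besides the shell and the picture viewer there is one more tool, called by a JSON object that holds its "method" and its "body". move_arm: Moves the arm, as the interface text tells. Its arguments: {"type":"object","properties":{"rows":{"type":"array","items":{"type":"array","items":{"type":"number"}}}},"required":["rows"]}

```bash
mkdir -p pics
python3 - <<'E'
from plant import manip
import cv2
print(manip.state(), manip.tip_reach)
for n in ("scene","top"):
    f=manip.grab_frame(n); cv2.imwrite(f"pics/{n}0.png",f["img"]); print(n,f["mtx"].tolist(),f["R"].tolist(),f["t"].tolist())
E
```

```text
{'time': 0.0, 'joint_pos': array([ 1.08902015e+00,  5.33564940e-02,  1.61428969e+00,  1.05871196e-05,
        1.47598222e+00, -1.19008380e-01]), 'joint_vel': array([ 0.00038369, -0.0001562 , -0.00057113,  0.00229213, -0.00150465,
       -0.00028144]), 'joint_efforts': array([-1.50266591e-03, -3.93675578e+01, -3.70175171e+01, -1.98447301e-04,
        7.03208192e-03,  3.59256358e-07]), 'tool_pos': array([0.22152195, 0.58380772, 0.24906577]), 'tool_rot': array([-3.06217440e-04,  1.80391347e-01,  9.83594391e-01, -9.70736096e-04]), 'contact_force': array([0.22715346, 0.51290313, 0.02477558]), 'ft_torque': array([ 0.01289138,  0.03944421, -0.00852387]), 'grasp_force': 0.0, 'gripper_width': 0.9983974692038605} 0.019
scene [[370.3078435491165, 0.0, 321.3996935143919], [0.0, 370.3078435491165, 193.890530608626], [0.0, 0.0, 1.0]] [[0.8234634978907605, 0.5671801779298626, 0.014646276146618063], [0.369784740002204, -0.5169377234463701, -0.77203279473063], [-0.4303104852348082, 0.6411567950521415, -0.6354139205710325]] [-0.501250151236348, -0.18684695914337254, 1.1293043260658433]
top [[515.461851371108, 0.0, 321.5824537010137], [0.0, 515.461851371108, 207.31511765355168], [0.0, 0.0, 1.0]] [[-0.11064460333020955, -0.9938434982745166, -0.005733471145105805], [-0.970084377182851, 0.10925019625672469, -0.21679643853999897], [0.21608811373988385, -0.018425405160764508, -0.976199995669433]] [0.05611414518538738, 0.610572919060989, 1.2685718648038646]
```

View pics/scene0.png

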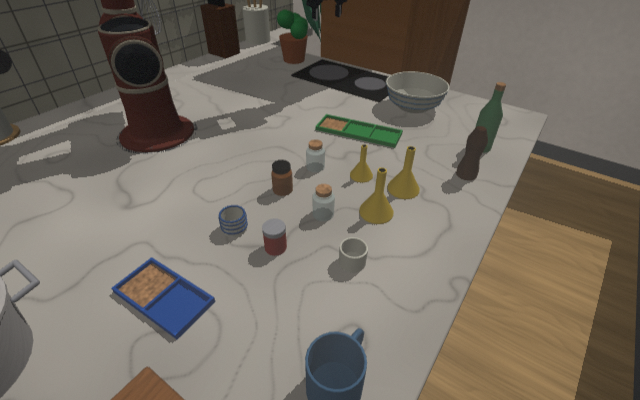

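View pics/top0.png

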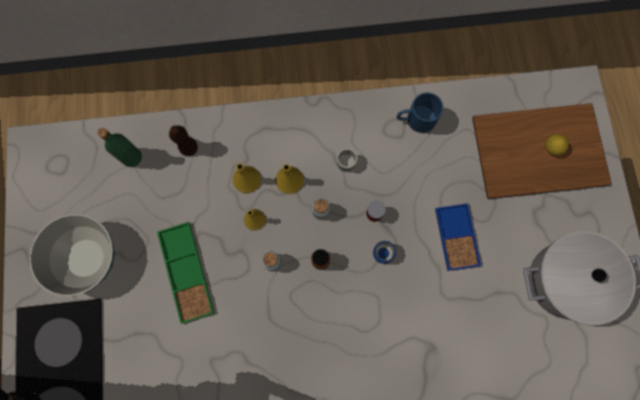

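The scene view shows the jars at about (316,155) and (323,200), and the amber jar at (282,178). The striped bowl is at (233,220), the tin at (275,237), the small funnel at (362,165) and the white bowl at (353,254). The trays are at (163,297) for blue and (358,130) for green. The same things show in the top view: jars (321,208) and (272,260), small funnel (255,218). I'll enlarge both for precise points.

Run:
```python
import cv2
a=cv2.imread("pics/top0.png")[140:332,150:490]; cv2.imwrite("pics/topc.png",cv2.convertScaleAbs(cv2.resize(a,(793,448),interpolation=cv2.INTER_CUBIC),alpha=1.4))
a=cv2.imread("pics/scene0.png")[105:345,105:415]; cv2.imwrite("pics/scenec.png",cv2.resize(a,(775,600),interpolation=cv2.INTER_CUBIC))
```

```text
(no output)
```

View pics/topc.png

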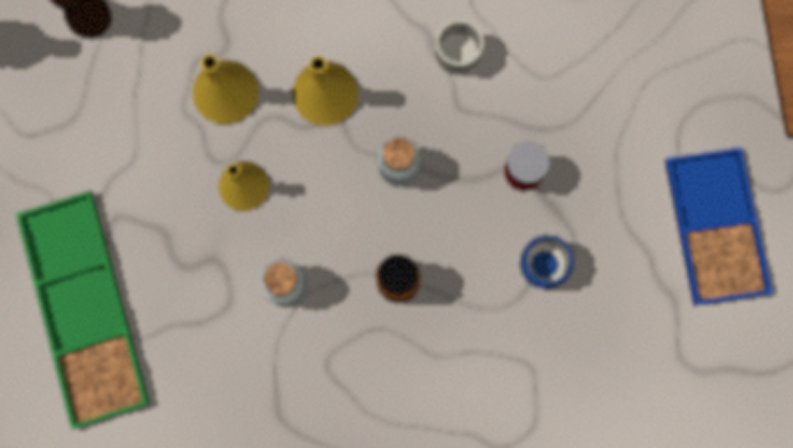

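View pics/scenec.png

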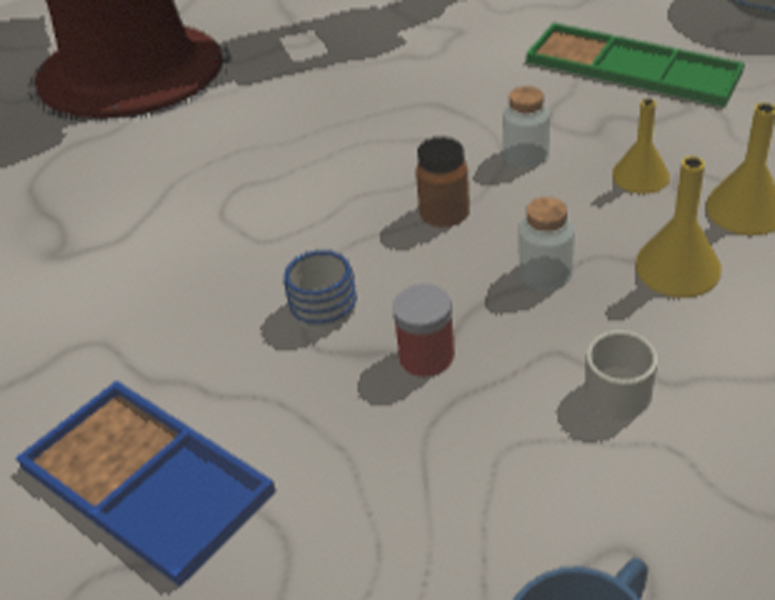

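Tops read off the crops, cropped pixels (top / scene):

| Thing | Top crop | Scene crop |
|---|---|---|
| Centre jar | (399,152) | (546,209) |
| Left jar | (281,276) | (526,96) |
| Amber jar | (399,274) | (440,150) |
| Tin | (528,162) | (423,305) |
| Striped bowl | (548,259) | (320,270) |
| Small funnel stem | (234,170) | (648,103) |

Tray corners also read. Next I triangulate.

```bash
cat > h.py <<'E'
import numpy as np, cv2
K={"top":([[515.46185,0,321.58245],[0,515.46185,207.31512],[0,0,1]],[[-0.11064460333020955,-0.9938434982745166,-0.005733471145105805],[-0.970084377182851,0.10925019625672469,-0.21679643853999897],[0.21608811373988385,-0.018425405160764508,-0.976199995669433]],[0.05611414518538738,0.610572919060989,1.2685718648038646]),
"scene":([[370.30784,0,321.39969],[0,370.30784,193.89053],[0,0,1]],[[0.8234634978907605,0.5671801779298626,0.014646276146618063],[0.369784740002204,-0.5169377234463701,-0.77203279473063],[-0.4303104852348082,0.6411567950521415,-0.6354139205710325]],[-0.501250151236348,-0.18684695914337254,1.1293043260658433])}
K={k:[np.array(a) for a in v] for k,v in K.items()}
P=lambda c:np.array(c[0])@np.c_[c[1],c[2]]
def tri(obs):  # obs: list of (cam(K,R,t),(u,v))
    A=[];
    for c,(u,v) in obs:
        p=P(c); A+= [u*p[2]-p[0], v*p[2]-p[1]]
    X=np.linalg.svd(np.array(A))[2][-1]; X=X[:3]/X[3]
    e=[np.linalg.norm((lambda q:q[:2]/q[2])(P(c)@np.r_[X,1])-o) for c,o in obs]
    return X,max(e)
def onz(c,uv,z):
    d=c[1].T@np.linalg.solve(c[0],[uv[0],uv[1],1]); o=-c[1].T@c[2]
    return o+d*(z-o[2])/d[2]
tc=lambda u,v:((u+.5)/793*340+149.5,(v+.5)/448*192+139.5)
sc=lambda u,v:((u+.5)/2.5+104.5,(v+.5)/2.5+104.5)
E
python3 - <<'E'
from h import *
np.set_printoptions(precision=4,suppress=True)
D=dict(jar1=((399,152),(546,209)),jar2=((281,276),(526,96)),amber=((399,274),(440,150)),tin=((528,162),(423,305)),striped=((548,259),(320,270)),white=((460,43),(621,355)),funnel=((234,170),(648,103)),f1=((318,64),(692,162)),f2=((209,62),(764,107)),
bfl=((667,158),(272,488)),bfr=((742,149),(180,575)),bnr=((773,291),(19,459)),bnl=((697,303),(117,384)),
gfl=((18,213),(742,68)),gfr=((93,193),(726,98)),gnr=((152,402),(527,60)),gnl=((75,427),(553,25)))
r={}
for k,(a,b) in D.items():
    X,e=tri([(K["top"],tc(*a)),(K["scene"],sc(*b))]); r[k]=X; print(k,X,round(e,2), np.linalg.norm(X[:2]).round(3))
for p in "bg":
    c=[r[p+s] for s in("fl","fr","nr","nl")]; m=sum(c)/4
    f=(c[0]+c[1]-c[2]-c[3])/2; print(p,m,np.linalg.norm(f[:2]),np.linalg.norm((c[0]-c[1]+c[3]-c[2])[:2])/2,np.degrees(np.arctan2(f[1],f[0])))
E
```

```text
jar1 [ 0.618  -0.0104  0.0765] 0.4 0.618
jar2 [0.4959 0.1315 0.0763] 0.4 0.513
amber [0.4843 0.005  0.0756] 0.93 0.484
tin [ 0.5948 -0.152   0.0595] 1.08 0.614
striped [ 0.4862 -0.1607  0.0461] 1.27 0.512
white [ 0.7457 -0.0948  0.0454] 0.96 0.752
funnel [0.6151 0.1708 0.0916] 0.68 0.638
f1 [0.7146 0.0668 0.1224] 0.42 0.718
f2 [0.7294 0.1837 0.1231] 0.05 0.752
bfl [ 0.5916 -0.3193  0.0084] 0.79 0.672
bfr [ 0.5926 -0.4043  0.0128] 3.19 0.717
bnr [ 0.4258 -0.411   0.0143] 1.79 0.592
bnl [ 0.422  -0.3249  0.0125] 1.15 0.533
gfl [0.6105 0.432  0.0081] 0.12 0.748
gfr [0.6253 0.3448 0.0131] 1.45 0.714
gnr [0.3815 0.2938 0.0057] 0.68 0.482
gnl [0.3634 0.3787 0.0126] 0.52 0.525
b [ 0.508  -0.3649  0.012 ] 0.16832794396407538 0.08559828003007837 2.098496005490649
g [0.4952 0.3623 0.0099] 0.2509222465499807 0.08754772991096614 11.998294635049742
```

Heights match the text: jars 76, tin about 60, bowl 46, funnel 92 and trays 10–14 mm. Tray sizes match too, and the smallest funnel is at (0.615, 0.171). Next I align the tool with the world axes (tool x = -X, y = +Y, z = -Z) and go over the left jar.

{"method": "move_arm", "body": {"rows": [[0,0,0,0,0,-6.93,1],[0,0,0,0,0,-6.93,1],[0,0,0,0,0,-6.93,1],[-1.6,-2.66,0,0,0,0,1],[-1.6,-2.66,0,0,0,0,1],[-1.6,-2.66,0,0,0,0,1],[-1.6,-2.66,0,0,0,0,1],[-1.6,-2.66,0,0,0,0,1],[-1.6,-2.66,0,0,0,0,1],[-1.6,-2.66,0,0,0,0,1],[-1.6,-2.66,0,0,0,0,1],[-1.6,-2.66,0,0,0,0,1],[-1.6,-2.66,0,0,0,0,1],[-1.6,-2.66,0,0,0,0,1],[-1.6,-2.66,0,0,0,0,1],[-1.6,-2.66,0,0,0,0,1],[-1.6,-2.66,0,0,0,0,1],[-1.6,-2.66,0,0,0,0,1],[-1.6,-2.66,0,0,0,0,1],[-1.6,-2.66,0,0,0,0,1]]}}

```text
time: 1.77
tool_pos: [0.4941, 0.1306, 0.2499]
tool_rot: [-0.0, 0.0, 1.0, -0.0]
contact_force: [-0.1, 0.3, 0.2]
gripper_width: 0.993
grasp_force: 0.0
```

{"method": "move_arm", "body": {"rows": [[0,0,0,0,0,0,1],[0,0,0,0,0,0,1],[0,0,0,0,0,0,1],[0,0,0,0,0,0,1]]}}

```text
time: 2.1
tool_pos: [0.4933, 0.1329, 0.25]
tool_rot: [-0.0, -0.001, 1.0, 0.0]
contact_force: [0.4, 0.8, -0.6]
gripper_width: 1.002
grasp_force: 0.0
```

Run:
```python
from plant import manip
import cv2
f=manip.grab_frame("wrist"); cv2.imwrite("pics/w1.png",f["img"]); print(f["mtx"].tolist(),f["R"].tolist(),f["t"].tolist())
```

```text
[[286.98785404338264, 0.0, 316.6431516466821], [0.0, 286.98785404338264, 200.8820707601273], [0.0, 0.0, 1.0]] [[-0.001102483436142552, 0.9999993825431693, 0.00013944014613223696], [0.9530112210225375, 0.0010084386420568332, 0.30293331882881214], [0.3029329911637335, 0.0004668669901895522, -0.9530117443661481]] [-0.13246526890691293, -0.5098143777811452, 0.2312895180847096]
```

View pics/w1.png

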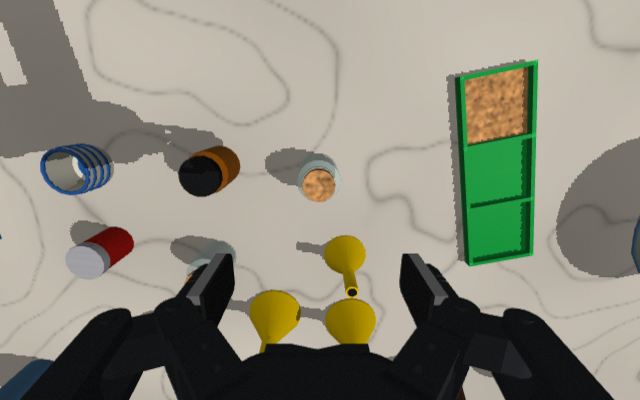

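The wrist view shows the cork of the left jar at (318,184), amber lid (201,175), tin lid (84,261) and funnel tip (352,292). The green tray corners are (458,75), (537,61), (534,254) and (468,265). I check these against the first measurement.

Run:
```python
from h import *
np.set_printoptions(precision=4,suppress=True)
c=[np.array(a) for a in ([[286.98785,0,316.64315],[0,286.98785,200.88207],[0,0,1]],[[-0.001102483436142552,0.9999993825431693,0.00013944],[0.9530112210225375,0.0010084386,0.3029333188],[0.3029329911637335,0.000466867,-0.9530117443]],[-0.13246526890691293,-0.5098143777811452,0.2312895180847096])]
for k,uv,t in (("jar2",(318,184),(281,276)),("amber",(201,175),(399,274)),("tin",(84,261),(528,162)),("funnel",(352,292),(234,170))):
    print(k,*tri([(c,uv),(K["top"],tc(*t))]))
q=np.array([onz(c,u,.014) for u in((458,75),(537,61),(534,254),(468,265))]); print(q,q.mean(0))
f=(q[2]+q[3]-q[0]-q[1])/2; print(np.linalg.norm(f),np.degrees(np.arctan2(f[1],f[0])))
```

```text
jar2 [0.5001 0.1344 0.0421] 0.283461669401678
amber [0.4853 0.0041 0.0613] 0.0599788951064661
tin [ 0.5935 -0.1526  0.0612] 0.3107265994056734
funnel [0.6136 0.1707 0.0947] 2.3434938627350963
[[0.3772 0.2966 0.014 ]
 [0.3624 0.3846 0.014 ]
 [0.6082 0.4379 0.014 ]
 [0.6257 0.3481 0.014 ]] [0.4934 0.3668 0.014 ]
0.2526382225944421 11.973431392623581
```

{"method": "move_arm", "body": {"rows": [[-0.3,0,2,0,0,0,1],[0,0,2.5,0,0,0,1],[0,0,2.5,0,0,0,1],[0,0,2.5,0,0,0,1],[0,0,2.5,0,0,0,1],[0,0,2,0,0,0,1],[0,0,2,0,0,0,1],[0,0,2,0,0,0,1],[0,0,2,0,0,0,1],[0,0,1,0,0,0,1],[0,0,0,0,0,0,1],[0,0,0,0,0,0,-1],[0,0,0,0,0,0,-1],[0,0,0,0,0,0,-1],[0,0,0,0,0,0,-1],[0,0,0,0,0,0,-1],[0,0,0,0,0,0,-1],[0,0,0,0,0,0,-1],[0,0,0,0,0,0,-1],[0,0,0,0,0,0,-1]]}}

```text
time: 3.82
tool_pos: [0.4986, 0.1324, 0.0425]
tool_rot: [0.002, -0.0, 1.0, 0.0]
contact_force: [-0.5, 1.3, 6.0]
gripper_width: 0.568
grasp_force: 62.7
```

Gripped at 48 mm. I lift it and carry it over the near compartment of the green tray.

{"method": "move_arm", "body": {"rows": [[0,0,-2,0,0,0,-1],[0,0,-2.5,0,0,0,-1],[0,0,-2.5,0,0,0,-1],[0,0,-2,0,0,0,-1],[0,0,-1,0,0,0,-1],[0.6,1.5,0,0,0,0,-1],[0.9,2.25,0,0,0,0,-1],[0.9,2.25,0,0,0,0,-1],[0.9,2.25,0,0,0,0,-1],[0.9,2.25,0,0,0,0,-1],[0.9,2.25,0,0,0,0,-1],[0.9,2.25,0,0,0,0,-1],[0.9,2.25,0,0,0,0,-1],[0.9,2.25,0,0,0,0,-1],[0.8,2,0,0,0,0,-1],[0,0,0,0,0,0,-1],[0,0,0,0,0,0,-1],[0,0,0,0,0,0,-1]]}}

```text
time: 5.32
tool_pos: [0.4105, 0.3465, 0.1395]
tool_rot: [-0.0, -0.0, 1.0, -0.001]
contact_force: [-0.1, -0.6, -2.3]
gripper_width: 0.567
grasp_force: 62.7
```

{"method": "move_arm", "body": {"rows": [[-0.2,0,2,0,0,0,-1],[0,0,2,0,0,0,-1],[0,0,2,0,0,0,-1],[0,0,1.5,0,0,0,-1],[0,0,1,0,0,0,-1],[0,0,0.5,0,0,0,-1],[0,0,0.3,0,0,0,-1],[0,0,0,0,0,0,-1],[0,0,0,0,0,0,-1],[0,0,0,0,0,0,-1]]}}

```text
time: 6.15
tool_pos: [0.4135, 0.3473, 0.0482]
tool_rot: [0.001, 0.0, 1.0, 0.0]
contact_force: [0.2, -0.7, -1.8]
gripper_width: 0.566
grasp_force: 62.7
```

{"method": "move_arm", "body": {"rows": [[0,0,0.15,0,0,0,-1],[0,0,0.1,0,0,0,-1],[0,0,0,0,0,0,-1]]}}

```text
time: 6.4
tool_pos: [0.4136, 0.3475, 0.0475]
tool_rot: [0.0, -0.0, 1.0, -0.0]
contact_force: [-5.3, -3.3, 12.3]
gripper_width: 0.565
grasp_force: 64.1
```

In contact. I release, lift clear and go to the small funnel.

{"method": "move_arm", "body": {"rows": [[0,0,0,0,0,0,1],[0,0,0,0,0,0,1],[0,0,0,0,0,0,1],[0,0,0,0,0,0,1],[0,0,0,0,0,0,1],[0,0,-1,0,0,0,1],[0,0,-2,0,0,0,1],[0,0,-3.5,0,0,0,1],[0,0,-3.5,0,0,0,1],[0,0,-3.5,0,0,0,1],[0,0,-3.5,0,0,0,1],[0,0,-2,0,0,0,1]]}}

```text
time: 7.4
tool_pos: [0.414, 0.3479, 0.2406]
tool_rot: [0.003, -0.0, 1.0, 0.002]
contact_force: [1.4, 0.7, 0.2]
gripper_width: 1.002
grasp_force: 0.0
```

{"method": "move_arm", "body": {"rows": [[-2,-1.76,0,0,0,0,1],[-2,-1.76,0,0,0,0,1],[-2,-1.76,0,0,0,0,1],[-2,-1.76,0,0,0,0,1],[-2,-1.76,0,0,0,0,1],[-2,-1.76,0,0,0,0,1],[-2,-1.76,0,0,0,0,1],[-2,-1.76,0,0,0,0,1],[-2,-1.76,0,0,0,0,1],[-2,-1.76,0,0,0,0,1],[0,0,0,0,0,0,1],[0,0,0,0,0,0,1],[0,0,0,0,0,0,1],[0,0,0,0,0,0,1]]}}

```text
time: 8.57
tool_pos: [0.6121, 0.1719, 0.235]
tool_rot: [-0.0, -0.001, 1.0, 0.0]
contact_force: [0.3, -0.5, 0.2]
gripper_width: 0.998
grasp_force: 0.0
```

Run:
```python
from plant import manip
import cv2,json
f=manip.grab_frame("wrist"); cv2.imwrite("pics/w2.png",f["img"]); json.dump([f[k].tolist() for k in("mtx","R","t")],open("w2.json","w"))
```

```text
(no output)
```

View pics/w2.png

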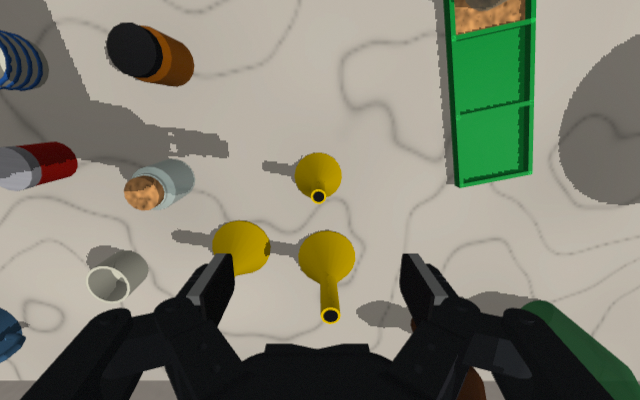

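Funnel tip at (318,196), centre jar cork at (144,193), and the jar stands in the green near compartment at the top edge. I triangulate with the earlier wrist view.

Run:
```python
from h import *
import json
np.set_printoptions(precision=4,suppress=True)
w1=[np.array(a) for a in ([[286.98785,0,316.64315],[0,286.98785,200.88207],[0,0,1]],[[-0.001102483436142552,0.9999993825431693,0.00013944],[0.9530112210225375,0.0010084386,0.3029333188],[0.3029329911637335,0.000466867,-0.9530117443]],[-0.13246526890691293,-0.5098143777811452,0.2312895180847096])]
w2=[np.array(a) for a in json.load(open("w2.json"))]
print("funnel",*tri([(w1,(352,292)),(w2,(318,196)),(K["top"],tc(234,170)),(K["scene"],sc(648,103))]),onz(w2,(318,196),.092),onz(w1,(352,292),.092))
print("jar1",*tri([(w2,(144,193)),(K["top"],tc(399,152)),(K["scene"],sc(546,209))]))
```

```text
funnel [0.6151 0.1718 0.0913] 1.9220109538087857 [0.6148 0.1733 0.092 ] [0.6155 0.1738 0.092 ]
jar1 [ 0.6179 -0.0094  0.0745] 2.7454595499736625
```

{"method": "move_arm", "body": {"rows": [[-0.2,0,2,0,0,0,1],[0,0,2.3,0,0,0,1],[0,0,2.5,0,0,0,1],[0,0,2.5,0,0,0,1],[0,0,2,0,0,0,1],[0,0,2,0,0,0,1],[0,0,2,0,0,0,1],[0,0,1,0,0,0,1],[0,0,0,0,0,0,1],[0,0,0,0,0,0,-1],[0,0,0,0,0,0,-1],[0,0,0,0,0,0,-1],[0,0,0,0,0,0,-1],[0,0,0,0,0,0,-1],[0,0,0,0,0,0,-1],[0,0,0,0,0,0,-1],[0,0,0,0,0,0,-1],[0,0,0,0,0,0,-1],[0,0,0,0,0,0,-1],[0,0,0,0,0,0,-1]]}}

```text
time: 10.28
tool_pos: [0.615, 0.1711, 0.0722]
tool_rot: [0.0, -0.0, 1.0, 0.0]
contact_force: [-0.6, -0.9, 2.3]
gripper_width: 0.152
grasp_force: 58.6
```

Gripped on the stem. I lift it and carry it to the blue tray.

{"method": "move_arm", "body": {"rows": [[0,0,-2,0,0,0,-1],[0,0,-3,0,0,0,-1],[0,0,-3,0,0,0,-1],[0,0,-3,0,0,0,-1],[0,0,-3,0,0,0,-1],[0,0,-1,0,0,0,-1]]}}

```text
time: 10.78
tool_pos: [0.6169, 0.1715, 0.2275]
tool_rot: [0.004, -0.0, 1.0, 0.001]
contact_force: [0.7, 0.1, 0.1]
gripper_width: 0.157
grasp_force: 58.6
```

{"method": "move_arm", "body": {"rows": [[0.2,-1.5,0,0,0,0,-1],[0.35,-2.9,0,0,0,0,-1],[0.35,-2.9,0,0,0,0,-1],[0.35,-2.9,0,0,0,0,-1],[0.35,-2.9,0,0,0,0,-1],[0.35,-2.9,0,0,0,0,-1],[0.35,-2.9,0,0,0,0,-1],[0.35,-2.9,0,0,0,0,-1],[0.35,-2.9,0,0,0,0,-1],[0.35,-2.9,0,0,0,0,-1],[0.35,-2.9,0,0,0,0,-1],[0.35,-2.9,0,0,0,0,-1],[0.35,-2.9,0,0,0,0,-1],[0.35,-2.9,0,0,0,0,-1],[0.35,-2.9,0,0,0,0,-1],[0.35,-2.9,0,0,0,0,-1],[0.35,-2.9,0,0,0,0,-1],[0.35,-2.9,0,0,0,0,-1],[0.35,-2.9,0,0,0,0,-1]]}}

```text
time: 12.37
tool_pos: [0.5478, -0.3671, 0.2184]
tool_rot: [-0.002, 0.0, 1.0, 0.001]
contact_force: [-0.8, 0.3, -0.2]
gripper_width: 0.161
grasp_force: 58.6
```

{"method": "move_arm", "body": {"rows": [[0,0,0,0,0,0,-1],[0,0,0,0,0,0,-1],[0,0,0,0,0,0,-1]]}}

```text
time: 12.62
tool_pos: [0.5487, -0.3654, 0.2194]
tool_rot: [-0.001, 0.0, 1.0, 0.001]
contact_force: [0.3, 0.4, -0.5]
gripper_width: 0.157
grasp_force: 58.7
```

Run:
```python
from plant import manip
import cv2,json
f=manip.grab_frame("wrist"); cv2.imwrite("pics/w3.png",f["img"]); json.dump([f[k].tolist() for k in("mtx","R","t")],open("w3.json","w"))
```

```text
(no output)
```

View pics/w3.png

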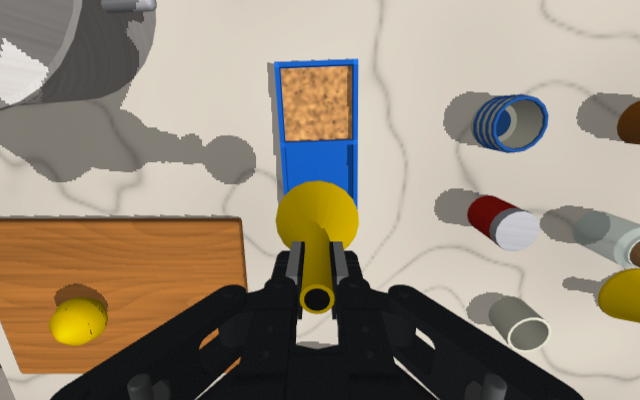

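The funnel hangs straight in the grip. The blue tray's near rim corners are at (275,63) and (357,59), with the divider near row 141. The tin lid is at (515,229), and the striped bowl's rim centre at about (522,122).

Run:
```python
from h import *
import json
np.set_printoptions(precision=4,suppress=True)
w=[np.array(a) for a in json.load(open("w3.json"))]
a,b=onz(w,(275,63),.014),onz(w,(357,59),.014); print("near rim",a,b,np.linalg.norm(a-b))
m=(a+b)/2; d=b-a; th=np.arctan2(-d[0],d[1]); print("ang",np.degrees(th))
for an in (th,np.radians(2.1)):
    for L in (.044,.0855,.127): print(L,m+L*np.array([np.cos(an),np.sin(an),0]))
print("cork ctr",np.mean([onz(w,u,.005) for u in((281,67),(352,66),(352,138),(285,141))],0))
print("divider",onz(w,(320,141),.014))
print("tin",*tri([(w,(515,229)),(K["top"],tc(528,162)),(K["scene"],sc(423,305))]))
print("dip",*tri([(w,(522,122)),(K["top"],tc(548,259)),(K["scene"],sc(320,270))]))
```

```text
near rim [ 0.4241 -0.4084  0.014 ] [ 0.4203 -0.3225  0.014 ] 0.08590286354435588
ang 2.522772569433409
0.044 [ 0.4662 -0.3635  0.014 ]
0.0855 [ 0.5076 -0.3617  0.014 ]
0.127 [ 0.5491 -0.3599  0.014 ]
0.044 [ 0.4662 -0.3638  0.014 ]
0.0855 [ 0.5077 -0.3623  0.014 ]
0.127 [ 0.5491 -0.3608  0.014 ]
cork ctr [ 0.465  -0.3637  0.005 ]
divider [ 0.5046 -0.361   0.014 ]
tin [ 0.5945 -0.1518  0.0595] 1.1237386817679815
dip [ 0.4854 -0.1602  0.0469] 3.3139662322110093
```

{"method": "move_arm", "body": {"rows": [[0,0.3,2,0,0,0,-1],[0,0,2.5,0,0,0,-1],[0,0,2.5,0,0,0,-1],[0,0,2.5,0,0,0,-1],[0,0,2,0,0,0,-1],[0,0,1.5,0,0,0,-1],[0,0,0.6,0,0,0,-1],[0,0,0.3,0,0,0,-1],[0,0,0,0,0,0,-1],[0,0,0,0,0,0,-1],[0,0,0,0,0,0,-1]]}}

```text
time: 13.58
tool_pos: [0.5508, -0.3636, 0.0847]
tool_rot: [0.001, -0.0, 1.0, -0.001]
contact_force: [-0.3, 0.3, -0.4]
gripper_width: 0.154
grasp_force: 58.7
```

{"method": "move_arm", "body": {"rows": [[0,0,0.3,0,0,0,-1],[0,0,0.2,0,0,0,-1],[0,0,0.15,0,0,0,-1],[0,0,0,0,0,0,-1],[0,0,0,0,0,0,-1]]}}

```text
time: 14.0
tool_pos: [0.5502, -0.3631, 0.0771]
tool_rot: [0.0, -0.0, 1.0, -0.0]
contact_force: [-0.7, 0.4, 3.2]
gripper_width: 0.161
grasp_force: 58.9
```

Contact at the floor. I release and go to the centre jar.

{"method": "move_arm", "body": {"rows": [[0,0,0,0,0,0,1],[0,0,0,0,0,0,1],[0,0,0,0,0,0,1],[0,0,0,0,0,0,1],[0,0,0,0,0,0,1],[0,0,0,0,0,0,1],[0,0,0,0,0,0,1],[0,0,-1,0,0,0,1],[0,0,-2,0,0,0,1],[0,0,-3,0,0,0,1],[0,0,-3,0,0,0,1],[0,0,-3,0,0,0,1]]}}

```text
time: 15.0
tool_pos: [0.5497, -0.3628, 0.1982]
tool_rot: [0.0, -0.0, 1.0, -0.0]
contact_force: [0.4, -0.9, -0.6]
gripper_width: 1.0
grasp_force: 0.0
```

{"method": "move_arm", "body": {"rows": [[-0.5,2.5,0,0,0,0,1],[-0.5,2.7,0,0,0,0,1],[-0.5,2.7,0,0,0,0,1],[-0.5,2.7,0,0,0,0,1],[-0.6,2.8,0,0,0,0,1],[-0.6,2.8,0,0,0,0,1],[-0.6,2.8,0,0,0,0,1],[-0.5,2.7,0,0,0,0,1],[-0.5,2.7,0,0,0,0,1],[-0.5,2.7,0,0,0,0,1],[-0.5,2.7,0,0,0,0,1],[-0.5,2.7,0,0,0,0,1],[-0.5,2.7,0,0,0,0,1],[0,0,0,0,0,0,1],[0,0,0,0,0,0,1],[0,0,0,0,0,0,1]]}}

```text
time: 16.33
tool_pos: [0.6179, -0.0112, 0.1969]
tool_rot: [0.0, -0.0, 1.0, -0.0]
contact_force: [-0.2, -0.2, -0.8]
gripper_width: 0.999
grasp_force: 0.0
```

Descend 15.6 to a commanded height of 0.040 (0.196 − 0.156) and close.

{"method": "move_arm", "body": {"rows": [[0,0.1,2,0,0,0,1],[0,0,2.5,0,0,0,1],[0,0,2.5,0,0,0,1],[0,0,2.5,0,0,0,1],[0,0,2,0,0,0,1],[0,0,2,0,0,0,1],[0,0,1.5,0,0,0,1],[0,0,0.6,0,0,0,1],[0,0,0,0,0,0,1],[0,0,0,0,0,0,-1],[0,0,0,0,0,0,-1],[0,0,0,0,0,0,-1],[0,0,0,0,0,0,-1],[0,0,0,0,0,0,-1],[0,0,0,0,0,0,-1],[0,0,0,0,0,0,-1],[0,0,0,0,0,0,-1],[0,0,0,0,0,0,-1]]}}

```text
time: 17.83
tool_pos: [0.6195, -0.0102, 0.0425]
tool_rot: [0.002, -0.0, 1.0, -0.0]
contact_force: [0.5, -0.5, 6.1]
gripper_width: 0.567
grasp_force: 62.5
```

{"method": "move_arm", "body": {"rows": [[0,0,-2,0,0,0,-1],[0,0,-3,0,0,0,-1],[0,0,-3,0,0,0,-1],[0,0,-3,0,0,0,-1],[0,0,-2,0,0,0,-1],[0.6,-1.4,0,0,0,0,-1],[1.2,-2.8,0,0,0,0,-1],[1.2,-2.8,0,0,0,0,-1],[1.2,-2.8,0,0,0,0,-1],[1.2,-2.8,0,0,0,0,-1],[1.2,-2.8,0,0,0,0,-1],[1.2,-2.8,0,0,0,0,-1],[1.2,-2.8,0,0,0,0,-1],[1.2,-2.8,0,0,0,0,-1],[1.2,-2.8,0,0,0,0,-1],[1.2,-2.8,0,0,0,0,-1],[1.2,-2.8,0,0,0,0,-1],[1.2,-2.8,0,0,0,0,-1],[0,0,0,0,0,0,-1],[0,0,0,0,0,0,-1]]}}

```text
time: 19.5
tool_pos: [0.4661, -0.3607, 0.1686]
tool_rot: [-0.001, 0.001, 1.0, 0.001]
contact_force: [0.6, 1.0, -1.9]
gripper_width: 0.566
grasp_force: 62.4
```

{"method": "move_arm", "body": {"rows": [[0,0,0,0,0,0,-1],[0,0,0,0,0,0,-1]]}}

```text
time: 19.67
tool_pos: [0.4677, -0.3588, 0.1694]
tool_rot: [-0.0, -0.0, 1.0, 0.001]
contact_force: [-0.1, -0.0, -2.2]
gripper_width: 0.567
grasp_force: 62.4
```

{"method": "move_arm", "body": {"rows": [[0.1,-0.4,2,0,0,0,-1],[0,0,2.5,0,0,0,-1],[0,0,2.5,0,0,0,-1],[0,0,2.5,0,0,0,-1],[0,0,1.5,0,0,0,-1],[0,0,1,0,0,0,-1],[0,0,0.3,0,0,0,-1],[0,0,0,0,0,0,-1],[0,0,0,0,0,0,-1],[0,0,0.15,0,0,0,-1],[0,0,0.1,0,0,0,-1],[0,0,0,0,0,0,-1]]}}

```text
time: 20.67
tool_pos: [0.4678, -0.364, 0.0473]
tool_rot: [0.001, -0.0, 1.0, -0.0]
contact_force: [-2.2, 3.7, 9.5]
gripper_width: 0.57
grasp_force: 64.2
```

Contact. I release and go to the tin.

{"method": "move_arm", "body": {"rows": [[0,0,0,0,0,0,1],[0,0,0,0,0,0,1],[0,0,0,0,0,0,1],[0,0,0,0,0,0,1],[0,0,0,0,0,0,1],[0,0,-1,0,0,0,1],[0,0,-2.5,0,0,0,1],[0,0,-3.5,0,0,0,1],[0,0,-3.5,0,0,0,1],[0,0,-3,0,0,0,1],[0,0,-1,0,0,0,1]]}}

```text
time: 21.58
tool_pos: [0.4689, -0.3659, 0.197]
tool_rot: [0.004, -0.0, 1.0, -0.004]
contact_force: [0.4, -0.3, 0.9]
gripper_width: 0.998
grasp_force: 0.0
```

{"method": "move_arm", "body": {"rows": [[-0.7,1.2,0,0,0,0,1],[-1.4,2.35,0,0,0,0,1],[-1.4,2.35,0,0,0,0,1],[-1.4,2.35,0,0,0,0,1],[-1.4,2.35,0,0,0,0,1],[-1.4,2.35,0,0,0,0,1],[-1.4,2.35,0,0,0,0,1],[-1.4,2.35,0,0,0,0,1],[-1.4,2.35,0,0,0,0,1],[-0.7,1.2,0,0,0,0,1],[0,0,0,0,0,0,1],[0,0,0,0,0,0,1],[0,0,0,0,0,0,1]]}}

```text
time: 22.67
tool_pos: [0.5921, -0.1523, 0.1888]
tool_rot: [-0.001, 0.0, 1.0, 0.0]
contact_force: [-0.6, 0.2, -0.2]
gripper_width: 1.004
grasp_force: 0.0
```

{"method": "move_arm", "body": {"rows": [[-0.2,0,2,0,0,0,1],[0,0,2.5,0,0,0,1],[0,0,2.5,0,0,0,1],[0,0,2.5,0,0,0,1],[0,0,2,0,0,0,1],[0,0,2,0,0,0,1],[0,0,1,0,0,0,1],[0,0,0.4,0,0,0,1],[0,0,0,0,0,0,1],[0,0,0,0,0,0,-1],[0,0,0,0,0,0,-1],[0,0,0,0,0,0,-1],[0,0,0,0,0,0,-1],[0,0,0,0,0,0,-1],[0,0,0,0,0,0,-1],[0,0,0,0,0,0,-1],[0,0,0,0,0,0,-1],[0,0,0,0,0,0,-1],[0,0,0,0,0,0,-1]]}}

```text
time: 24.25
tool_pos: [0.596, -0.1522, 0.0426]
tool_rot: [0.001, -0.0, 1.0, -0.0]
contact_force: [-1.4, 1.1, 6.3]
gripper_width: 0.531
grasp_force: 60.7
```

{"method": "move_arm", "body": {"rows": [[0,0,-2,0,0,0,-1],[0,0,-3,0,0,0,-1],[0,0,-3,0,0,0,-1],[0,0,-3,0,0,0,-1],[0,0,-3,0,0,0,-1],[0,0,-3,0,0,0,-1],[0,0,-1,0,0,0,-1]]}}

```text
time: 24.83
tool_pos: [0.5969, -0.1526, 0.2266]
tool_rot: [0.004, -0.0, 1.0, -0.002]
contact_force: [1.0, -0.6, 0.3]
gripper_width: 0.53
grasp_force: 61.3
```

{"method": "move_arm", "body": {"rows": [[0.1,1.5,0,0,0,0,-1],[0.1,3,0,0,0,0,-1],[0.1,3,0,0,0,0,-1],[0.1,3,0,0,0,0,-1],[0.1,3,0,0,0,0,-1],[0.1,3,0,0,0,0,-1],[0.1,3,0,0,0,0,-1],[0.1,3,0,0,0,0,-1],[0.1,3,0,0,0,0,-1],[0.1,3,0,0,0,0,-1],[0.1,3,0,0,0,0,-1],[0.1,3,0,0,0,0,-1],[0.1,3,0,0,0,0,-1],[0.1,3,0,0,0,0,-1],[0.1,3,0,0,0,0,-1],[0.1,3,0,0,0,0,-1],[0.2,3,0,0,0,0,-1],[0.2,3,0,0,0,0,-1],[0.1,0.9,0,0,0,0,-1],[0,0,0,0,0,0,-1]]}}

```text
time: 26.5
tool_pos: [0.5716, 0.3843, 0.2176]
tool_rot: [-0.002, -0.002, 1.0, -0.001]
contact_force: [-0.4, 0.2, -0.3]
gripper_width: 0.532
grasp_force: 61.4
```

{"method": "move_arm", "body": {"rows": [[0,0,0,0,0,0,-1],[0,0,0,0,0,0,-1],[0,0,0,0,0,0,-1]]}}

```text
time: 26.75
tool_pos: [0.5739, 0.3807, 0.2202]
tool_rot: [-0.0, 0.001, 1.0, -0.0]
contact_force: [-0.3, -0.4, -1.3]
gripper_width: 0.533
grasp_force: 61.4
```

Run:
```python
from plant import manip
import cv2,json
f=manip.grab_frame("wrist"); cv2.imwrite("pics/w4.png",f["img"]); json.dump([f[k].tolist() for k in("mtx","R","t")],open("w4.json","w"))
```

```text
(no output)
```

View pics/w4.png

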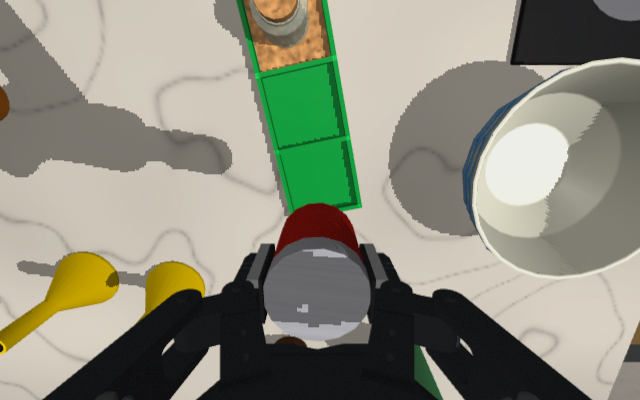

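The tin hangs straight. The jar stands in the cork compartment. Green tray dividers run (258,74)–(334,59) and (276,150)–(350,137), far end (287,214)–(361,207).

Run:
```python
from h import *
import json
np.set_printoptions(precision=4,suppress=True)
w=[np.array(a) for a in json.load(open("w4.json"))]
q=np.array([onz(w,u,.014) for u in((258,74),(334,59),(276,150),(350,137),(287,214),(361,207))])
print(q); print("mid comp",q[:4].mean(0),"far comp",q[2:].mean(0))
```

```text
[[0.4601 0.3185 0.014 ]
 [0.4458 0.399  0.014 ]
 [0.5402 0.3341 0.014 ]
 [0.5258 0.4184 0.014 ]
 [0.6183 0.3441 0.014 ]
 [0.6094 0.4346 0.014 ]]
mid comp [0.493  0.3675 0.014 ] far comp [0.5734 0.3828 0.014 ]
```

{"method": "move_arm", "body": {"rows": [[0,0.1,2,0,0,0,-1],[0,0,3,0,0,0,-1],[0,0,3,0,0,0,-1],[0,0,3,0,0,0,-1],[0,0,3,0,0,0,-1],[0,0,2,0,0,0,-1],[0,0,1,0,0,0,-1],[0,0,0.4,0,0,0,-1],[0,0,0,0,0,0,-1],[0,0,0,0,0,0,-1],[0,0,0.15,0,0,0,-1],[0,0,0.1,0,0,0,-1],[0,0,0,0,0,0,-1]]}}

```text
time: 27.88
tool_pos: [0.5751, 0.3832, 0.047]
tool_rot: [0.001, 0.0, 1.0, 0.0]
contact_force: [-2.8, -2.5, 6.8]
gripper_width: 0.534
grasp_force: 63.3
```

{"method": "move_arm", "body": {"rows": [[0,0,0,0,0,0,1],[0,0,0,0,0,0,1],[0,0,0,0,0,0,1],[0,0,0,0,0,0,1],[0,0,0,0,0,0,1],[0,0,-1,0,0,0,1],[0,0,-2.5,0,0,0,1],[0,0,-3.5,0,0,0,1],[0,0,-3.5,0,0,0,1],[0,0,-3.5,0,0,0,1],[0,0,-2.5,0,0,0,1],[0,0,-1,0,0,0,1]]}}

```text
time: 28.88
tool_pos: [0.5758, 0.3843, 0.2265]
tool_rot: [0.004, -0.0, 1.0, 0.002]
contact_force: [0.7, 0.3, 0.9]
gripper_width: 0.995
grasp_force: 0.0
```

{"method": "move_arm", "body": {"rows": [[0.4,-2.8,0,0,0,0,1],[0.5,-2.9,0,0,0,0,1],[0.5,-2.9,0,0,0,0,1],[0.5,-2.9,0,0,0,0,1],[0.5,-2.9,0,0,0,0,1],[0.5,-2.9,0,0,0,0,1],[0.5,-2.9,0,0,0,0,1],[0.5,-2.9,0,0,0,0,1],[0.5,-2.9,0,0,0,0,1],[0.5,-2.9,0,0,0,0,1],[0.5,-2.9,0,0,0,0,1],[0.5,-2.9,0,0,0,0,1],[0.5,-2.9,0,0,0,0,1],[0.5,-2.9,0,0,0,0,1],[0.5,-2.9,0,0,0,0,1],[0.5,-2.9,0,0,0,0,1],[0.5,-2.8,0,0,0,0,1],[0.5,-2.8,0,0,0,0,1],[0,-2.4,0,0,0,0,1],[0,0,0,0,0,0,1]]}}

```text
time: 30.55
tool_pos: [0.484, -0.1631, 0.2185]
tool_rot: [-0.001, 0.002, 1.0, -0.001]
contact_force: [-0.3, 0.3, 0.1]
gripper_width: 0.999
grasp_force: 0.0
```

{"method": "move_arm", "body": {"rows": [[0,0,0,0,0,0,1],[0,0,0,0,0,0,1],[0,0,0,0,0,0,1]]}}

```text
time: 30.8
tool_pos: [0.4847, -0.1589, 0.2188]
tool_rot: [-0.0, -0.001, 1.0, 0.0]
contact_force: [0.9, 0.7, -0.9]
gripper_width: 0.999
grasp_force: 0.0
```

Run:
```python
from plant import manip
import cv2,json
f=manip.grab_frame("wrist"); cv2.imwrite("pics/w5.png",f["img"]); json.dump([f[k].tolist() for k in("mtx","R","t")],open("w5.json","w"))
```

```text
(no output)
```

View pics/w5.png

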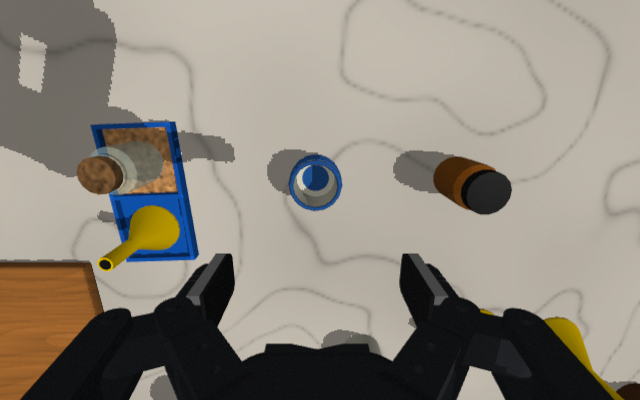

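Striped bowl rim centre at (315,182), between the jaws' columns. The jar and the funnel stand upright in the blue tray. I check the bowl's place.

Run:
```python
from h import *
import json
w=[np.array(a) for a in json.load(open("w5.json"))]
print(onz(w,(315,182),.045),tri([(w,(315,182)),(K["top"],tc(548,259)),(K["scene"],sc(320,270))]))
```

```text
[ 0.48084206 -0.16050661  0.045     ] (array([ 0.48516957, -0.16054259,  0.0448731 ]), np.float64(3.889623260765511))
```

{"method": "move_arm", "body": {"rows": [[0,-0.1,2,0,0,0,1],[0,0,3,0,0,0,1],[0,0,3,0,0,0,1],[0,0,3,0,0,0,1],[0,0,3,0,0,0,1],[0,0,2,0,0,0,1],[0,0,1.5,0,0,0,1],[0,0,0.9,0,0,0,1],[0,0,0,0,0,0,1],[0,0,0,0,0,0,-1],[0,0,0,0,0,0,-1],[0,0,0,0,0,0,-1],[0,0,0,0,0,0,-1],[0,0,0,0,0,0,-1],[0,0,0,0,0,0,-1],[0,0,0,0,0,0,-1],[0,0,0,0,0,0,-1],[0,0,0,0,0,0,-1]]}}

```text
time: 32.35
tool_pos: [0.4865, -0.1616, 0.0374]
tool_rot: [0.002, -0.0, 1.0, -0.001]
contact_force: [-0.7, 0.1, 6.2]
gripper_width: 0.621
grasp_force: 63.8
```

Gripped at 53 mm. I lift it high and carry it to the middle green compartment.

{"method": "move_arm", "body": {"rows": [[0,0,-2,0,0,0,-1],[0,0,-3,0,0,0,-1],[0,0,-3,0,0,0,-1],[0,0,-3,0,0,0,-1],[0,0,-3,0,0,0,-1],[0,0,-2,0,0,0,-1],[0,0,-1,0,0,0,-1],[0,0,0,0,0,0,-1]]}}

```text
time: 33.02
tool_pos: [0.486, -0.1615, 0.2081]
tool_rot: [0.002, 0.0, 1.0, -0.001]
contact_force: [0.2, 0.1, -0.7]
gripper_width: 0.622
grasp_force: 63.7
```

{"method": "move_arm", "body": {"rows": [[0,2,0,0,0,0,-1],[0,2.8,0,0,0,0,-1],[-0.1,2.8,0,0,0,0,-1],[0,2.8,0,0,0,0,-1],[-0.1,2.8,0,0,0,0,-1],[0,2.8,0,0,0,0,-1],[-0.1,2.8,0,0,0,0,-1],[0,2.8,0,0,0,0,-1],[-0.1,2.8,0,0,0,0,-1],[0,2.8,0,0,0,0,-1],[-0.1,2.8,0,0,0,0,-1],[0,2.8,0,0,0,0,-1],[-0.1,2.8,0,0,0,0,-1],[0,2.8,0,0,0,0,-1],[-0.1,2.8,0,0,0,0,-1],[0,2.8,0,0,0,0,-1],[0,2.8,0,0,0,0,-1],[0,2.8,0,0,0,0,-1],[0,2.8,0,0,0,0,-1],[0,0.4,0,0,0,0,-1]]}}

```text
time: 34.68
tool_pos: [0.4901, 0.37, 0.2021]
tool_rot: [-0.002, -0.002, 1.0, -0.0]
contact_force: [-1.3, 0.1, -1.1]
gripper_width: 0.627
grasp_force: 63.9
```

{"method": "move_arm", "body": {"rows": [[0,0,0,0,0,0,-1],[0,0,0,0,0,0,-1],[0,0,0,0,0,0,-1],[0,0,0,0,0,0,-1]]}}

```text
time: 35.02
tool_pos: [0.4918, 0.3659, 0.2046]
tool_rot: [-0.0, 0.001, 1.0, -0.0]
contact_force: [-0.4, -0.3, -1.8]
gripper_width: 0.623
grasp_force: 63.9
```

{"method": "move_arm", "body": {"rows": [[-0.2,0,2,0,0,0,-1],[0,0,3,0,0,0,-1],[0,0,3,0,0,0,-1],[0,0,3,0,0,0,-1],[0,0,2.5,0,0,0,-1],[0,0,1.5,0,0,0,-1],[0,0,1,0,0,0,-1],[0,0,0.3,0,0,0,-1],[0,0,0,0,0,0,-1],[0,0,0,0,0,0,-1],[0,0,0.15,0,0,0,-1],[0,0,0.1,0,0,0,-1],[0,0,0,0,0,0,-1]]}}

```text
time: 36.1
tool_pos: [0.4949, 0.3673, 0.042]
tool_rot: [0.001, -0.0, 1.0, 0.0]
contact_force: [-2.2, -2.2, 6.2]
gripper_width: 0.628
grasp_force: 64.7
```

Contact at the floor. I release, rise and move back so the scene can be checked.

{"method": "move_arm", "body": {"rows": [[0,0,0,0,0,0,1],[0,0,0,0,0,0,1],[0,0,0,0,0,0,1],[0,0,0,0,0,0,1],[0,0,0,0,0,0,1],[0,0,-1,0,0,0,1],[0,0,-2.5,0,0,0,1],[0,0,-3.5,0,0,0,1],[0,0,-3.5,0,0,0,1],[0,0,-3.5,0,0,0,1],[0,0,-3.5,0,0,0,1],[0,0,-3,0,0,0,1],[2,-2.5,0,0,0,0,1],[2,-2.5,0,0,0,0,1],[2,-2.5,0,0,0,0,1],[2,-2.5,0,0,0,0,1],[0,-2.5,0,0,0,0,1],[0,-2.5,0,0,0,0,1],[0,-2.5,0,0,0,0,1],[0,0,0,0,0,0,1]]}}

```text
time: 37.77
tool_pos: [0.4137, 0.1893, 0.2456]
tool_rot: [0.001, 0.002, 1.0, -0.001]
contact_force: [0.3, 0.2, 0.3]
gripper_width: 1.001
grasp_force: 0.0
```

Run:
```python
from plant import manip
import cv2,numpy as np
a=manip.grab_frame("top")["img"][140:332,150:490]; b=manip.grab_frame("scene")["img"][105:345,105:415]
o=np.zeros((600,500,3),np.uint8); o[:282]=cv2.resize(a,(500,282),interpolation=3); o[282:,:411]=cv2.resize(b,(411,318),interpolation=3)
cv2.imwrite("pics/end.png",cv2.convertScaleAbs(cv2.resize(a,(793,448),interpolation=3),alpha=1.4)); cv2.imwrite("pics/end2.png",cv2.resize(b,(775,600),interpolation=3))
```

```text
(no output)
```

View pics/end.png

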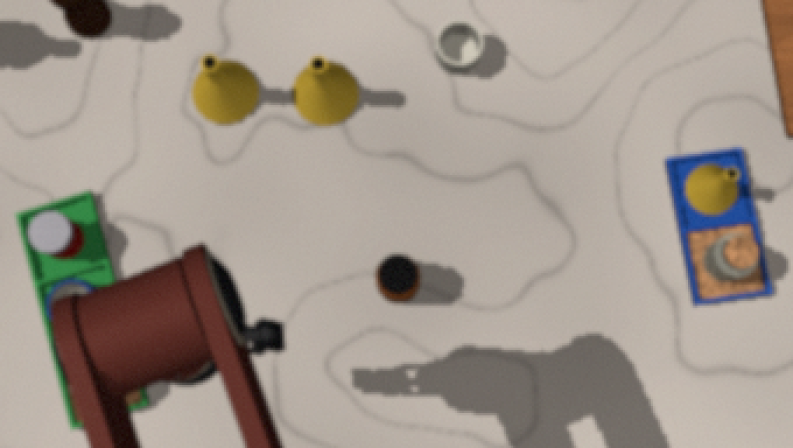

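View pics/end2.png

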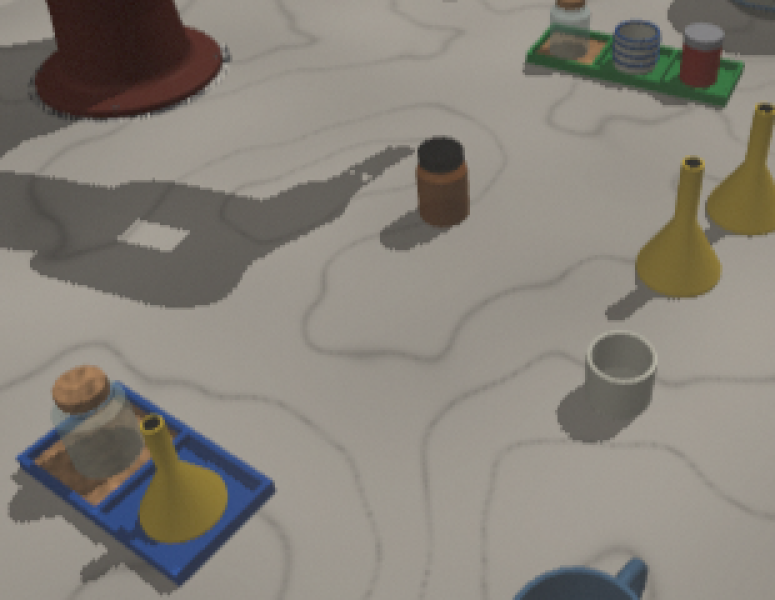

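All five things stand in their compartments, with the amber jar (399,278) and white bowl (460,45) unmoved. A last numeric check uses the tops: jar (741,251)/(81,383), funnel (733,174)/(153,423), tin (50,231)/(703,33), dip in scene (637,33).

Run:
```python
from h import *
np.set_printoptions(precision=4,suppress=True)
def fr(X,c,a):
    a=np.radians(a); d=X[:2]-c; return np.array([d@[np.cos(a),np.sin(a)],d@[-np.sin(a),np.cos(a)]])
B=((.508,-.363),2.3); G=((.494,.365),12)
for n,a,b,T in(("jar",(741,251),(81,383),B),("funnel",(733,174),(153,423),B),("tin",(50,231),(703,33),G)):
    X,e=tri([(K["top"],tc(*a)),(K["scene"],sc(*b))]); print(n,X,round(e,2),fr(X,*T))
X=onz(K["scene"],sc(637,33),.05); print("dip",X,fr(X,*G))
```

```text
jar [ 0.467  -0.3642  0.0812] 1.12 [-0.041   0.0005]
funnel [ 0.5493 -0.3646  0.0974] 2.17 [ 0.0412 -0.0032]
tin [0.5745 0.38   0.0666] 0.11 [ 0.0819 -0.002 ]
dip [0.4974 0.3627 0.05  ] [ 0.0029 -0.0029]
```

```bash
python3 -c "
from plant import manip
print(manip.job_done())"
```

```text
the job is handed in; nothing more can be done
None
```

Both kits are made up and handed in at about 38 s: four of the five items measured within about 4 mm of their compartment centres, the green tray's jar was confirmed only by sight, and the amber jar and white dip bowl were not moved.

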